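# Unbar a sample plate on the laboratory shaker

### The arm

A 6-joint arm with a two-finger parallel gripper is mounted at the origin on the work surface. World frame = base frame: x ahead of the robot, y to its left, z up, the work surface at z = 0. Lengths are in m, angles in rad, forces in N, time in s.
With the tool pointing down it reaches from about 0.25 to 0.725 m from the base axis. Payload 4 kg.
Tool frame: the origin (TCP) lies at the very end of the fingers, on their centre line; the grasp point (between the pads) lies 19 mm behind it; z points along the fingers, y is the line along which they close (so a half turn about z gives the same grasp; the last joint's range is limited). The gripper opens to 85 mm and grips with 20 to 120 N. Pads are 22 mm wide; open, the fingers measure 114 mm over their backs; the gripper's body (76 mm by 85 mm) begins 54 mm behind the grasp point. The pads swing forward as they close: fully open they stand 13 mm farther back than shut.
Start: joints at [1.154, 0.241, 0.005, 1.335, 0, 1.571], TCP at [0.202, 0.457, 0.196] pointing down, gripper open.
Joint ranges: [-2.72, 2.72], [-1.05, 1.87], [-1.09, 1.28], [-1.99, 2.15], [-1.42, 1.44], [-3.14, 3.14]. Speed limits (rad/s): [2.79, 2.79, 3.14, 3.14, 3.14, 3.14].

### API

Orientations are given as a 3x3 rotation matrix whose columns are the frame's x, y, z axes.
In Python, from rig import readout, viewer, bot gives the robot as it stands.
- The arm moves only by the tool play_rows, never from a script. Its argument "steps" is a list that holds one entry, the list of rows, each a list of 7 numbers: the shift along the tool's x, y, z in cm, then the turn, a rotation vector about the tool's x, y, z in degrees, then the closure, from 0 (fully open) to 1 (shut). A call has 1 to 12 rows; each row shifts and turns the commanded pose from where the row before left it, along the tool's axes as they then stand; what a row does not reach is not made up. A row lasts 1/10 s, in which the tool goes at most 50 mm and 8.59 degrees, less where a joint would pass 70% of its speed; a pose out of reach is approached as far as the arm can. A call is refused whole if a number of a shift passes 5 or a number of a turn 8.59, either way. A call with a gripper value outside its range is refused whole. The fingers move at their own pace and stop on an object; the grip force is fixed at half the most. Time passes only in rows, so rows that do not move let the fingers close. It gives the time, the measured TCP pose, the force, the opening and the grip force at its end, in the units of the state.
- readout.sense(): the state, without advancing time (a new reading comes with each control period).
- viewer.grab_frame(name): name is "scene" or "top"; returns the picture (384x512x3 uint8, red, green, blue); there is no depth.
- viewer.camera_info(name): a dict with "fov_y" (degrees; the focal length in pixels is half the picture's height over the tangent of half this angle, whatever the lens; pixels are square), "cx", "cy" (the principal point, pixels), "pose" (4x4, takes a point from camera to world coordinates). Camera axes: x right, y down, z forward; pixel columns grow to the right and rows downward; lengths in m; the calibration is good to about 2 mm. A picture is of the moment at which its call begins. camera_info takes no time and is no camera call.
- bot.job_done(): hands the job in; it is judged then, once.
The state is a dict: "time": time; "joint_pos": joint angles; "dq": joint speeds; "effort": joint torques, N m; "tcp_pos": TCP position; "orientation": TCP orientation; "contact_force": force on the tool from outside, world axes, zero at the start; "moment": the same for the moment, N m; "finger_gap": finger opening in m; "finger_force": force on a finger pad.
Only numpy, scipy, OpenCV 4.12 (cv2) and the standard library are available. Lean on these libraries where they do the work, as an engineer would, in place of code of your own. Each camera call takes 0.05 s, during which the arm holds its last target. There are 200 camera calls.

### The job

Take the orange hold-down bar off the plate shaker: lift it straight up and level out of its two open U brackets, then lower it into the steel tray and set it down flat on the tray's floor, grip upwards, without dropping it. Leave the blue bar in its brackets.

Things in the scene. Friction and masses are not known exactly. Their poses are not given: they have to be found in the camera images.
- bar_orange: Orange hold-down bar with black ends, loose, 0.2 to 0.35 kg, 250 mm long (y), 20 wide (x), 16 high. Grip block on top at mid-length: 60 mm long (y), 20 wide (x, flush with the bar's sides), 16 to 42 mm above the underside; grip it from above, closing along x. Origin: centre of the underside, z up. Lies level in the shaker's near or far pair of brackets.
- bar_blue: Blue bar with black ends, same size, shape and axes as the orange one, lying in the other pair of brackets, parallel to it and about 115 mm away (centre to centre).
- shaker: Plate shaker, fixed: white, 270 mm (x) by 300 (y), platform top 90 mm above the origin (centre of the underside, on the bench, z up). On it 2 sample plates 15.5 mm high, fixed, and 4 dark steel U brackets, open at the top, at x = +/-57.5, y = +/-105 mm: slot floor 108, bracket tops 136 mm above the origin, slot 30 mm wide along x, 12 thick along y. Bars lie along y.
- tray: Empty open steel tray, fixed, left or right of the shaker: outside 180 mm (x) by 320 (y), walls and floor 5 mm thick, rim 25 mm above the bench. Origin: centre of the underside, on the bench, z up. The bar fits lengthwise along y, with 30 mm to spare at each end. A tube rack, a bottle and a tip box, under 160 mm high, stand beyond shaker and tray.

How it is judged:
On the way:
1. the orange bar is clear above its brackets, level (within 15 degrees) and still over the shaker (z of bar_orange in the frame of shaker above 0.139 m and angle between bar_orange's own z axis and vertical below 0.26 rad and horizontal distance between bar_orange and shaker below 0.14 m), for 0.1 s.
At the end, for the whole second after the job is handed in: The orange bar lies flat on the tray's floor inside its walls (origin within 7 mm of the floor's height, grip upwards within 10 degrees), released and at rest; the blue bar is within 20 mm of where it started, in its brackets (z of bar_orange in the frame of tray below 0.012 m and x of bar_orange in the frame of tray between -0.08 and 0.08 m and y of bar_orange in the frame of tray between -0.05 and 0.05 m and angle between bar_orange's own z axis and vertical below 0.17 rad and linear speed of bar_orange below 0.02 m/s and distance of bar_blue from where it was at the start of the episode below 0.02 m); the robot touches nothing.
It fails at once if the blue bar is moved more than 20 mm (distance of bar_blue from where it was at the start of the episode above 0.02 m).
It fails at once if the orange bar is tilted more than 25 degrees (angle between bar_orange's own z axis and vertical above 0.44 rad).
It fails at once if the orange bar is dropped into the tray (faster than 0.7 m/s within 60 mm of the tray) (linear speed of bar_orange above 0.7 m/s and horizontal distance between bar_orange and tray below 0.15 m and z of bar_orange in the frame of tray below 0.06 m).
It also fails if it takes over 43 s, if anything falls off the work surface, if the arm or the gripper's body presses on something with over 40 N, if the wrist force passes 120 N, or if a joint passes its speed limit or range.

## Working session

There is one attempt and no reset: what is moved stays moved. The work goes in short steps, Python scripts to look and compute and a tool call to move; the robot and the scene stay as the last step left them, time stands still between calls to the robot, and variables do not carry over. Pictures are saved under pics/ and viewed, at most 10 in all, crops included, and the job is handed in when it is done.

Besides the shell and the picture viewer there is one more tool, called after ">>>" in YAML: its name, and indented under it one key for each argument. play_rows: Moves the arm, as the interface text tells. Its arguments: {"type":"object","properties":{"steps":{"type":"array"}},"required":["steps"]}

```bash
mkdir -p pics
python3 - <<'E'
from rig import readout, viewer
import cv2,numpy as np
for n in("scene","top"):
    cv2.imwrite(f"pics/{n}0.png",viewer.grab_frame(n)[:,:,::-1]); i=viewer.camera_info(n);print(n,i["fov_y"],i["cx"],i["cy"],{k:v for k,v in i.items() if k not in("fov_y","cx","cy","pose")});print(np.round(i["pose"],4))
s=readout.sense();print(s["time"],s["tcp_pos"],s["orientation"],s["finger_gap"])
E
```

```text
scene 57.83511593686168 252.5082258936156 187.6887537807572 {}
[[-0.8151  0.4057 -0.4137  0.8064]
 [ 0.5793  0.5587 -0.5935  0.406 ]
 [-0.0097 -0.7234 -0.6904  0.589 ]
 [ 0.      0.      0.      1.    ]]
top 57.63633327912831 253.90351586995587 196.30009397622334 {}
[[ 0.1206 -0.9669  0.2247  0.3925]
 [-0.9927 -0.1162  0.0328 -0.0229]
 [-0.0056 -0.227  -0.9739  0.7426]
 [ 0.      0.      0.      1.    ]]
0.1 [0.20216022 0.4566207  0.19509717] [[-9.14389293e-01  4.04835359e-01 -7.44200543e-04]
 [ 4.04836042e-01  9.14387648e-01 -1.73435336e-03]
 [-2.16397803e-05 -1.88715335e-03 -9.99998219e-01]] 0.08540727484895709
```

View pics/scene0.png

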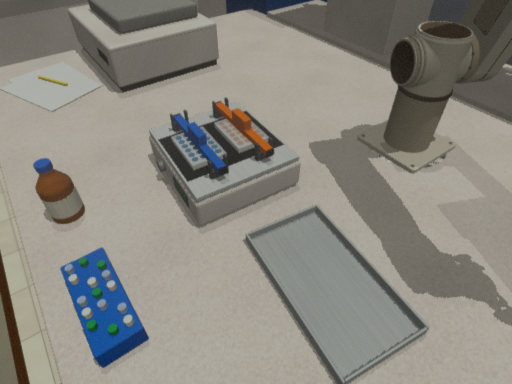

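View pics/top0.png

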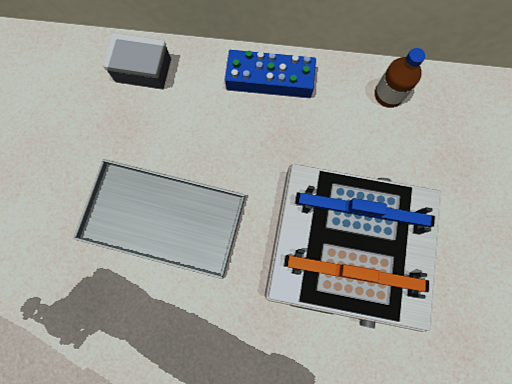

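The top view shows the orange bar, near pair, from about (287,261) to (427,287), the blue bar beyond it, and the tray at the left with corners near (104,160), (246,196), (223,276), (77,238). I'll enlarge it for closer readings.

Run:
```python
import cv2
a=cv2.imread("pics/top0.png")
cv2.imwrite("pics/bar.png",cv2.resize(a[230:320,270:450],None,fx=4.4,fy=4.4,interpolation=cv2.INTER_CUBIC))
cv2.imwrite("pics/tray.png",cv2.resize(a[150:285,70:250],None,fx=4.4,fy=4.4,interpolation=cv2.INTER_CUBIC))
```

```text
(no output)
```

View pics/bar.png

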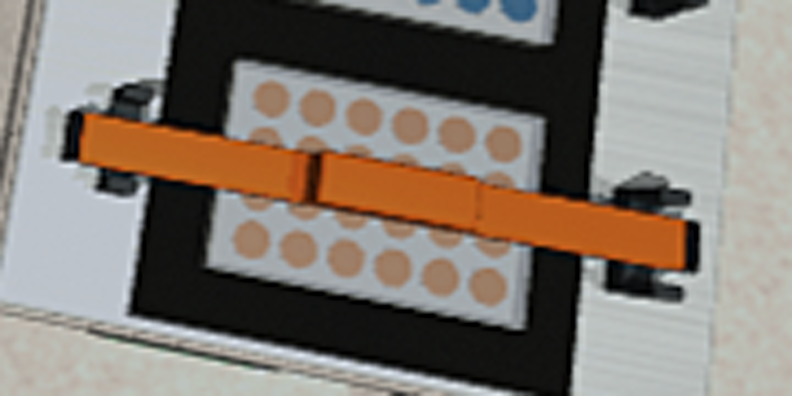

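View pics/tray.png

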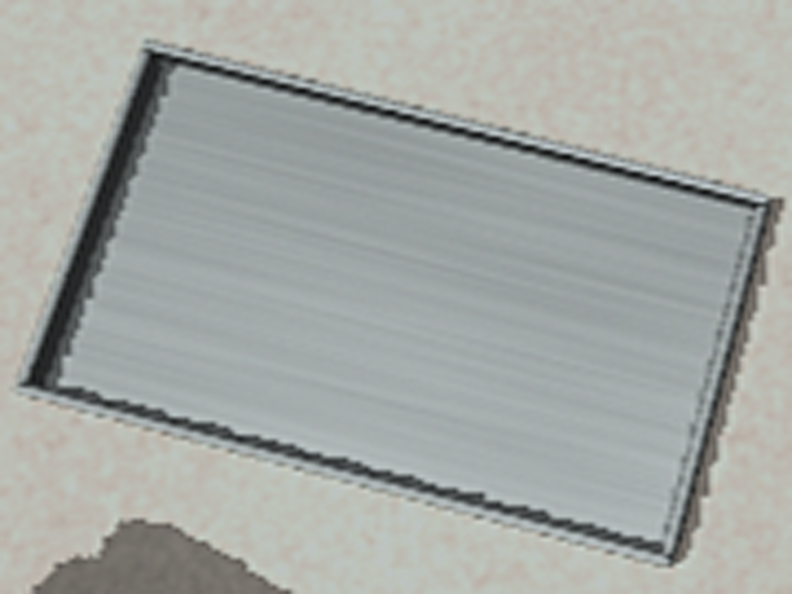

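The bar crop shows the grip block's top at (322,152), (482,178), (475,233), (317,203), and the bar's right end at (699,222)/(695,270). The tray crop shows the outer rim corners at (146,40), (776,199), (672,565), (20,388).

```bash
cat > h.py <<'E'
import numpy as np
from rig import readout, viewer
def ray(name,px,z):
    i=viewer.camera_info(name);P=np.array(i["pose"]);f=192/np.tan(np.radians(i["fov_y"]/2))
    px=np.atleast_2d(px);d=np.c_[(px[:,0]-i["cx"])/f,(px[:,1]-i["cy"])/f,np.ones(len(px))]@P[:3,:3].T
    return P[:3,3]+d*((z-P[2,3])/d[:,2])[:,None]
def crop(p,o,s): return (np.array(p)+.5)/s-.5+np.array(o)
E
python3 - <<'E'
from h import *
np.set_printoptions(precision=4,suppress=True)
g=ray("top",crop([(322,152),(482,178),(475,233),(317,203)],(270,230),4.4),.150);print(g,g.mean(0))
b=ray("top",crop([(70,112),(699,222),(695,270),(66,158)],(270,230),4.4),.124);print(b,b.mean(0))
t=ray("top",crop([(146,40),(776,199),(672,565),(20,388)],(70,150),4.4),.025);print(t,t.mean(0))
yaw=lambda q:np.degrees(np.arctan2(*(-1*((q[0]+q[3])-(q[1]+q[2]))[:2]*[-1,-1])))
for q in(g,b,t):
    d=(q[0]+q[3]-q[1]-q[2])[:2]; print("y axis dir yaw", np.degrees(np.arctan2(-d[0],d[1])),np.hypot(*d)/2)
s=readout.sense();R=s["orientation"];print("tool y angle",np.degrees(np.arctan2(R[1,1],R[0,1])))
E
```

```text
[[ 0.4317 -0.164   0.15  ]
 [ 0.4293 -0.2243  0.15  ]
 [ 0.4088 -0.2226  0.15  ]
 [ 0.4126 -0.1633  0.15  ]] [ 0.4206 -0.1935  0.15  ]
[[ 0.437  -0.0698  0.124 ]
 [ 0.4242 -0.3178  0.124 ]
 [ 0.4058 -0.3165  0.124 ]
 [ 0.4189 -0.07    0.124 ]] [ 0.4215 -0.1935  0.124 ]
[[0.6021 0.3372 0.025 ]
 [0.5592 0.0183 0.025 ]
 [0.3837 0.0438 0.025 ]
 [0.4267 0.3584 0.025 ]] [0.4929 0.1894 0.025 ]
y axis dir yaw -2.962897532772444 0.05991454332305642
y axis dir yaw -2.985345770669146 0.24761002038331564
y axis dir yaw -7.731068074099733 0.31965271031445414
tool y angle 66.11914455523986
```

>>> play_rows:
  steps:
    - [[0,0,0,0,0,8.5,0],[0,0,0,0,0,8.5,0],[0,0,0,0,0,8.5,0],[0,0,0,0,0,8.5,0],[0,0,0,0,0,8.5,0],[0,0,0,0,0,8.5,0],[0,0,0,0,0,8.5,0],[0,0,0,0,0,8.5,0],[0,0,0,0,0,1.1,0],[-4,1.6,0,0,0,0,0],[-4,1.6,0,0,0,0,0],[-4,1.6,0,0,0,0,0]]

```text
time: 1.3
tcp_pos: [0.2441, 0.3334, 0.1954]
orientation: [[0.048, 0.999, -0.0], [0.999, -0.048, -0.001], [-0.001, -0.0, -1.0]]
contact_force: [1.0, 0.5, -0.3]
finger_gap: 0.0854
finger_force: 0.0
```

>>> play_rows:
  steps:
    - [[-4,1.6,0,0,0,0,0],[-4,1.6,0,0,0,0,0],[-4,1.6,0,0,0,0,0],[-4,1.6,0,0,0,0,0],[-4,1.6,0,0,0,0,0],[-4,1.6,0,0,0,0,0],[-4,1.6,0,0,0,0,0],[-4,1.6,0,0,0,0,0],[-4,1.6,0,0,0,0,0],[-4,1.6,0,0,0,0,0],[-4,1.6,0,0,0,0,0],[0,0,0,0,0,0,0]]

```text
time: 2.5
tcp_pos: [0.3982, -0.1179, 0.1956]
orientation: [[0.056, 0.998, 0.001], [0.998, -0.056, -0.002], [-0.002, 0.001, -1.0]]
contact_force: [-0.6, 1.4, -0.1]
finger_gap: 0.0856
finger_force: 0.0
```

```bash
cat > st.py <<'E'
from h import *
import sys
np.set_printoptions(precision=4,suppress=True)
s=readout.sense();R=np.array(s["orientation"]);p=np.array(s["tcp_pos"])
print(s["time"],p,"yang",np.degrees(np.arctan2(R[1,1],R[0,1])),"z",R[:,2],s["finger_gap"],s["finger_force"],s["contact_force"],s["joint_pos"])
if len(sys.argv)>1: print("tool cm",R.T@(np.array(list(map(float,sys.argv[1:4])))-p)*100)
E
python3 st.py .421 -.1935 .119
python3 - <<'E'
from h import *
import cv2
a=viewer.grab_frame("top")[:,:,::-1];b=viewer.grab_frame("scene")[:,:,::-1]
cv2.imwrite("pics/m.png",np.vstack([cv2.resize(x,None,fx=1.75,fy=1.75,interpolation=2)for x in(a[180:345,240:460],b[70:220,130:350])]))
E
```

```text
2.5 [ 0.3982 -0.1179  0.1956] yang -3.2197048730495696 z [ 0.0007 -0.0016 -1.    ] 0.0855686876232979 0.0 [-0.6035  1.3878 -0.1209] [-0.2868  0.0721 -0.1983  1.2993 -0.0013  1.3402]
tool cm [-7.408   2.6906  7.6699]
```

View pics/m.png

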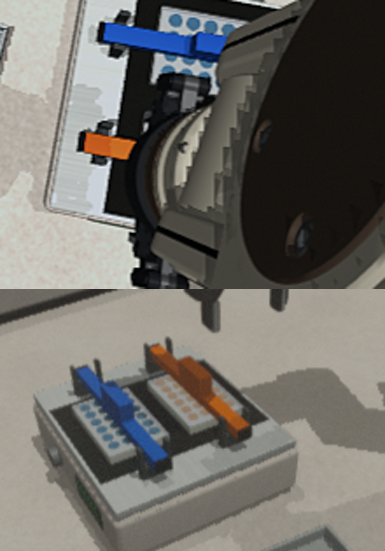

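The gripper is over the bar's left part, and the bars are undisturbed. I'll shift the rest of the way and descend.

>>> play_rows:
  steps:
    - [[-3.7,1.35,0,0,0,0,0],[-3.7,1.35,0,0,0,0,0],[0,0,1.5,0,0,0,0],[0,0,1.5,0,0,0,0],[0,0,1,0,0,0,0],[0,0,0,0,0,0,0],[0,0,0,0,0,0,0]]

```text
time: 3.3
tcp_pos: [0.4201, -0.1881, 0.1562]
orientation: [[0.05, 0.999, -0.0], [0.999, -0.05, 0.0], [0.0, -0.0, -1.0]]
contact_force: [0.4, -0.4, 1.0]
finger_gap: 0.0855
finger_force: 0.0
```

```bash
python3 st.py .421 -.1935 .119
python3 - <<'E'
from h import *
import cv2
b=viewer.grab_frame("scene")[:,:,::-1]
cv2.imwrite("pics/n.png",cv2.resize(b[70:220,130:350],None,fx=3.6,fy=3.6,interpolation=2))
E
```

```text
3.3 [ 0.4201 -0.1881  0.1562] yang -2.8619540672272517 z [-0.      0.0001 -1.    ] 0.08551702146313585 0.0 [ 0.3768 -0.4136  0.9993] [-0.421   0.185  -0.1714  1.2145  0.0001  1.1998]
tool cm [-0.537   0.1152  3.7213]
```

View pics/n.png

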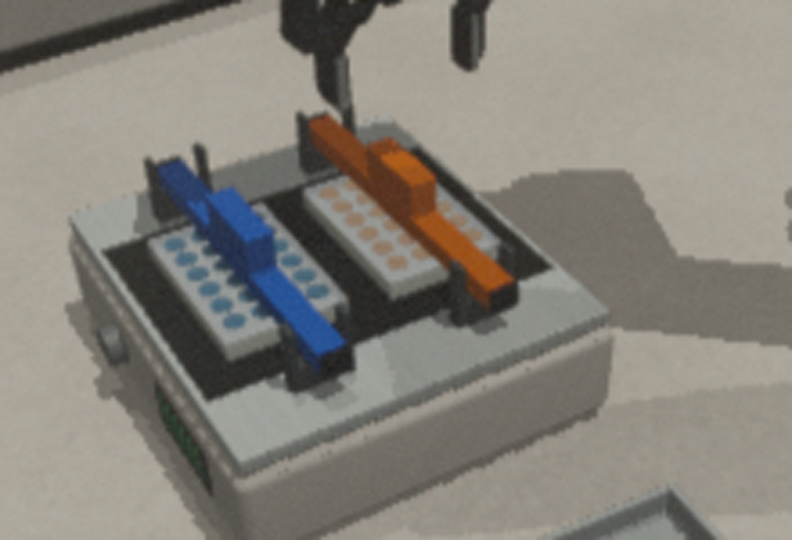

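```bash
cat >> h.py <<'E'
def proj(name,X):
    i=viewer.camera_info(name);P=np.array(i["pose"]);f=192/np.tan(np.radians(i["fov_y"]/2))
    c=(np.atleast_2d(X)-P[:3,3])@P[:3,:3];return c[:,:2]/c[:,2:]*f+[i["cx"],i["cy"]]
E
python3 - <<'E'
from h import *
X=[[.4206,-.1935,.15],[.4201,-.1881,.156],[.463,-.19,.17],[.377,-.186,.17]]
print("scene crop", (proj("scene",X)-[130,70])*3.6)
print("bar end tops right/left",(proj("scene",[[.428,-.07,.124],[.415,-.317,.124]])-[130,70])*3.6)
E
```

```text
scene crop [[397.2524072  157.90840094]
 [402.2302512  153.21615697]
 [343.23501989 154.06514571]
 [457.92666336 115.07656579]]
bar end tops right/left [[502.14076702 286.97094461]
 [310.20474796 113.19932902]]
```

Run:
```python
from h import *
import cv2
# finger tip bottoms -> implied z assuming xy
for nm,c,pts in(("m",(.3982,-.1179,.1956),[(250,93),(289,79)]),("n",(.4201,-.1881,.1562),[(130+335/3.6,70+105/3.6),(130+465/3.6,70+65/3.6)])):
    y=np.array([.9986,-.05,0])
    for s,p in zip((1,-1),pts):
        for z in(0,.013,.03,.05):print(nm,s,z,proj("scene",np.array(c)+s*.045*y+[0,0,z])[0].round(1),"seen",np.round(p,1))
a=viewer.grab_frame("top")[:,:,::-1];b=viewer.grab_frame("scene")[:,:,::-1].copy()
for X,col in(((.4201,-.1881,.1562),(0,0,255)),((.4206,-.1935,.15),(0,255,0))):
    for im,n in((b,"scene"),):
        q=proj(n,X)[0];cv2.circle(im,tuple(int(v) for v in q.round()),1,col,-1)
cv2.imwrite("pics/q.png",np.hstack([cv2.resize(x,(400,400),interpolation=2)for x in(a[170:350,240:420],b[0:160,150:310])]))
```

```text
m 1 0 [250.2 113.5] seen [250  93]
m 1 0.013 [250.1 108.1] seen [250  93]
m 1 0.03 [250.  100.8] seen [250  93]
m 1 0.05 [249.8  91.9] seen [250  93]
m -1 0 [284.6 101.5] seen [289  79]
m -1 0.013 [284.9  96.2] seen [289  79]
m -1 0.03 [285.3  89. ] seen [289  79]
m -1 0.05 [285.8  80.3] seen [289  79]
n 1 0 [224.9 118.3] seen [223.1  99.2]
n 1 0.013 [224.5 113.3] seen [223.1  99.2]
n 1 0.03 [224.  106.7] seen [223.1  99.2]
n 1 0.05 [223.4  98.6] seen [223.1  99.2]
n -1 0 [257.9 106.9] seen [259.2  88.1]
n -1 0.013 [257.9 102.1] seen [259.2  88.1]
n -1 0.03 [257.9  95.5] seen [259.2  88.1]
n -1 0.05 [257.9  87.6] seen [259.2  88.1]
```

View pics/q.png

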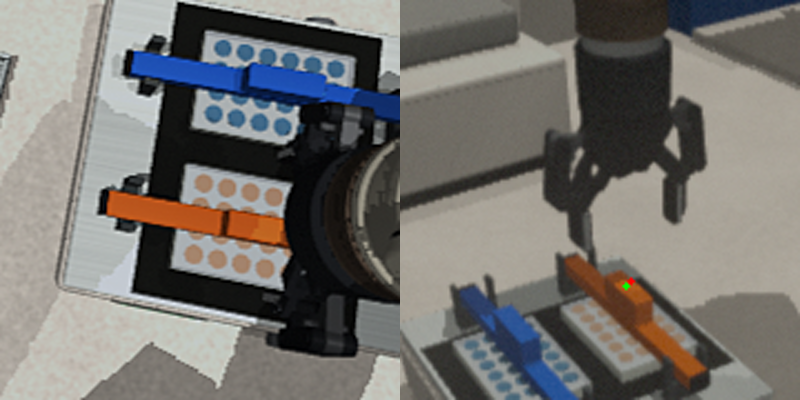

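Run:
```python
from h import *
from scipy.optimize import least_squares
np.set_printoptions(precision=3,suppress=True)
T=lambda p:(240+p[0]*.45,170+p[1]*.45); S=lambda p:(150+(p[0]-400)*.4,p[1]*.4)
for a,b in(((342,118),(562,160)),((330,320),(688,135)),):
    r=least_squares(lambda X:np.r_[(proj("top",X)-T(a))[0],(proj("scene",X)-S(b))[0]],[.42,-.19,.2]);print(r.x,r.fun)
# gripper axis: where does predicted axis (TCP xy) project, z range, vs seen
for z in(.2,.25,.3):print(z,[(v/.45) for v in proj("top",[.4201,-.1881,z])[0]-[240,170]],[v for v in (proj("scene",[.4201,-.1881,z])[0]-[150,0])/.4+[400,0]])
```

```text
[ 0.482 -0.193  0.289] [-0.881  0.965 -1.915 -0.587]
[ 0.366 -0.191  0.282] [-2.173  2.04  -5.019 -1.021]
0.2 [np.float64(280.55107162502964), np.float64(227.95186014569782)] [np.float64(627.8059805594528), np.float64(238.68345810887155)]
0.25 [np.float64(305.39540517650835), np.float64(226.80743775805163)] [np.float64(625.9278215562533), np.float64(185.92167236260508)]
0.3 [np.float64(335.8428383390611), np.float64(225.40491576705563)] [np.float64(623.8675335176633), np.float64(128.04346509554506)]
```

Both cameras put the gripper over the bar in x and y. However, its finger tips look about 45 mm above the reported TCP, not the 13 mm expected. I'll go down to the nominal height, which is safe either way, and look before closing.

>>> play_rows:
  steps:
    - [[-0.2,0,1,0,0,0,0],[-0.2,0,1,0,0,0,0],[0,0,1,0,0,0,0],[0,0,0.7,0,0,0,0],[0,0,0,0,0,0,0],[0,0,0,0,0,0,0]]

```text
time: 4.05
tcp_pos: [0.4197, -0.1929, 0.1186]
orientation: [[0.052, 0.999, -0.001], [0.999, -0.052, 0.0], [0.0, -0.001, -1.0]]
contact_force: [-0.5, -0.8, -0.3]
finger_gap: 0.0855
finger_force: 0.0
```

```bash
python3 st.py .421 -.1935 .119
python3 - <<'E'
from h import *
import cv2
b=viewer.grab_frame("scene")[:,:,::-1]
cv2.imwrite("pics/r.png",cv2.resize(b[20:165,150:345],None,fx=4,fy=4,interpolation=2))
E
```

```text
4.05 [ 0.4197 -0.1929  0.1186] yang -2.9810308099251777 z [-0.0007  0.0003 -1.    ] 0.0855454635080956 0.0 [-0.5334 -0.7851 -0.2714] [-0.4309  0.2177 -0.2335  1.1204  0.      1.192 ]
tool cm [-0.0514  0.1321 -0.0412]
```

View pics/r.png

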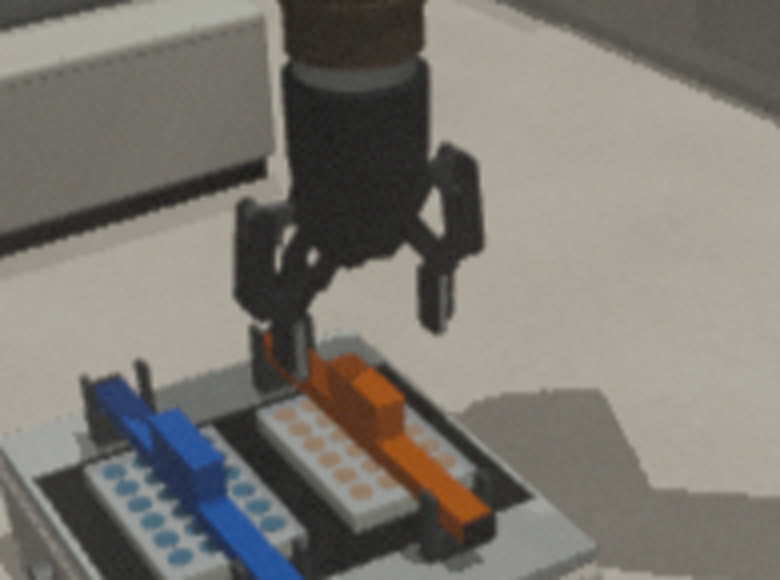

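At nominal height the tips are at about (290,375) and (435,330) in the crop, roughly z 0.167, so still above the block's top. I'll half close here, clear of the block, to see the pads' swing before going lower.

>>> play_rows:
  steps:
    - [[0,0,0,0,0,0,0.3],[0,0,0,0,0,0,0.5],[0,0,0,0,0,0,0.5],[0,0,0,0,0,0,0.5],[0,0,0,0,0,0,0.5],[0,0,0,0,0,0,0.5]]

```text
time: 4.7
tcp_pos: [0.4199, -0.193, 0.1189]
orientation: [[0.052, 0.999, 0.0], [0.999, -0.052, -0.0], [-0.0, 0.0, -1.0]]
contact_force: [0.0, -0.1, -0.3]
finger_gap: 0.043
finger_force: 0.0
```

```bash
python3 st.py .421 -.1935 .119
python3 - <<'E'
from h import *
import cv2
b=viewer.grab_frame("scene")[:,:,::-1]
a=viewer.grab_frame("top")[:,:,::-1]
cv2.imwrite("pics/s.png",np.hstack([cv2.resize(b[60:150,200:290],None,fx=4.4,fy=4.4,interpolation=2),cv2.resize(a[200:290,310:400],None,fx=4.4,fy=4.4,interpolation=2)]))
for z in (.118,.13,.14,.15,.16,.17,.18):
  print(z,[(proj("scene",[.4197+s*.021,-.1929-s*.001,z])[0]-[200,60])*4.4 for s in(1,-1)])
E
```

```text
4.7 [ 0.4199 -0.193   0.1189] yang -2.981213842734825 z [ 0. -0. -1.] 0.042968310726867964 0.0 [ 0.0077 -0.1085 -0.286 ] [-0.4308  0.2171 -0.2333  1.1204 -0.      1.192 ]
tool cm [-0.0435  0.1133 -0.0058]
0.118 [array([148.47984044, 299.55555575]), array([213.82452054, 275.87104999])]
0.13 [array([147.43510445, 280.81384976]), array([213.44405929, 257.25683175])]
0.14 [array([146.54831239, 264.90552807]), array([213.12123085, 241.46232196])]
0.15 [array([145.64641143, 248.72616528]), array([212.79300986, 225.40397963])]
0.16 [array([144.72901213, 232.26877498]), array([212.45926007, 209.07513845])]
0.17 [array([143.79571155, 215.52612861]), array([212.11984059, 192.46890564])]
0.18 [array([142.84609263, 198.49074481]), array([211.77460572, 175.57815223])]
```

View pics/s.png

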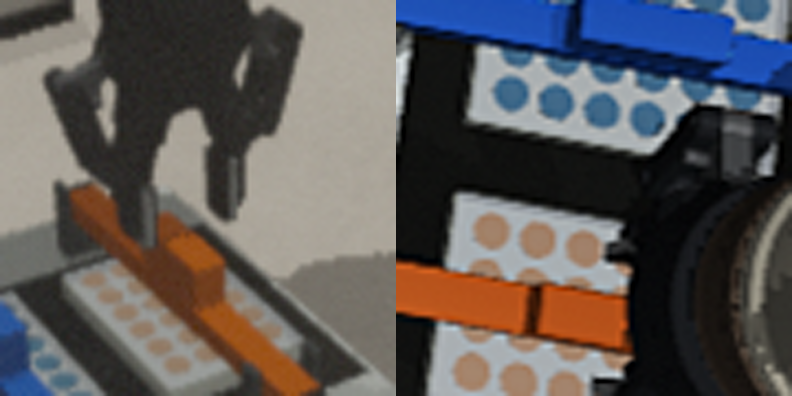

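Run:
```python
from h import *
np.set_printoptions(precision=1,suppress=True)
for z in (.12,.14,.16,.18,.2): print(z,[((proj("top",[.42+s*.021,y,z])[0]-[310,200])*4.4+[396,0]) for s in(1,-1) for y in(-.182,-.23)])
```

```text
0.12 [array([568.9, 267. ]), array([689.8, 281.8]), array([562.5, 375. ]), array([685.4, 390.2])]
0.14 [array([582.4, 264.6]), array([707.3, 279.8]), array([576. , 376.1]), array([703. , 391.8])]
0.16 [array([596.8, 261.9]), array([726.1, 277.7]), array([590.5, 377.2]), array([721.9, 393.6])]
0.18 [array([612.2, 259.1]), array([746.1, 275.4]), array([606. , 378.5]), array([742.2, 395.4])]
0.2 [array([628.8, 256.1]), array([767.6, 273. ]), array([622.6, 379.9]), array([763.9, 397.4])]
```

Both cameras agree that the half-closed tips are at z about 0.153, while the reported TCP z is 0.119. The pads therefore need to go about 26 mm lower, which I'll do slowly while watching the force.

>>> play_rows:
  steps:
    - [[0,0.1,0.5,0,0,0,0.5],[0,0,0.5,0,0,0,0.5],[0,0,0.5,0,0,0,0.5],[0,0,0.5,0,0,0,0.5],[0,0,0,0,0,0,0.5]]

```text
time: 5.3
tcp_pos: [0.4201, -0.1927, 0.0979]
orientation: [[0.052, 0.999, -0.002], [0.999, -0.052, 0.001], [0.001, -0.002, -1.0]]
contact_force: [-0.2, 0.6, 0.1]
finger_gap: 0.0425
finger_force: 0.0
```

>>> play_rows:
  steps:
    - [[0,0,0.3,0,0,0,0.5],[0,0,0.3,0,0,0,0.5],[0,0,0,0,0,0,0.5],[0,0,0,0,0,0,0.5]]

```text
time: 5.7
tcp_pos: [0.4209, -0.193, 0.0929]
orientation: [[0.052, 0.999, -0.0], [0.999, -0.052, 0.0], [0.0, -0.0, -1.0]]
contact_force: [0.1, -1.0, -0.5]
finger_gap: 0.0428
finger_force: 0.0
```

```bash
python3 st.py
python3 - <<'E'
from h import *
import cv2
b=viewer.grab_frame("scene")[:,:,::-1]
cv2.imwrite("pics/t.png",cv2.resize(b[60:150,190:290],None,fx=6,fy=6,interpolation=2))
for z in (.11,.12,.13,.14,.15):
  print(z,[(proj("scene",[.421+s*.021,-.1929-s*.001,z])[0]-[190,60])*6 for s in(1,-1)])
E
```

```text
5.7 [ 0.4209 -0.193   0.0929] yang -2.980593252029377 z [-0.  0. -1.] 0.04279068917210404 0.0 [ 0.1158 -0.9873 -0.4569] [-0.43    0.2431 -0.2733  1.0545 -0.      1.1928]
0.11 [array([260.69663225, 426.33627258]), array([349.31632399, 393.88935395])]
0.12 [array([259.5037706 , 405.35049349]), array([348.86878516, 373.04017974])]
0.13 [array([258.29091275, 384.01292538]), array([348.41388874, 351.84824208])]
0.14 [array([257.05755166, 362.3146478 ]), array([347.95145177, 330.30501831])]
0.15 [array([255.80316299, 340.24643616]), array([347.48128519, 308.40170082])]
```

View pics/t.png

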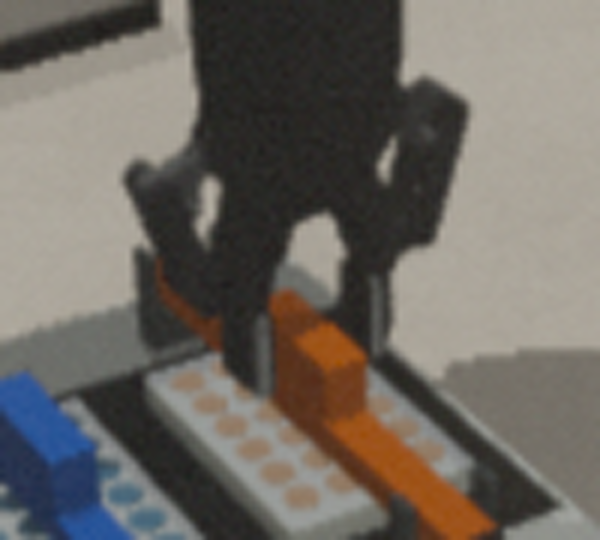

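The fingers straddle the grip block, with the left tip at (260,398), about z 0.124, and nothing touched. I'll close on it.

>>> play_rows:
  steps:
    - [[0,0,0,0,0,0,0.7],[0,0,0,0,0,0,1],[0,0,0,0,0,0,1],[0,0,0,0,0,0,1],[0,0,0,0,0,0,1],[0,0,0,0,0,0,1]]

```text
time: 6.35
tcp_pos: [0.4212, -0.1932, 0.0932]
orientation: [[0.052, 0.999, 0.001], [0.999, -0.052, -0.0], [-0.0, 0.001, -1.0]]
contact_force: [-0.5, -0.5, 3.6]
finger_gap: 0.0189
finger_force: 59.4
```

Gripped, with a 19 mm gap and 59 N. Next I lift straight up.

>>> play_rows:
  steps:
    - [[0,0,-0.5,0,0,0,1],[0,0,-1,0,0,0,1],[0,0,-1,0,0,0,1],[0,0,-1,0,0,0,1],[0,0,-1,0,0,0,1],[0,0,-1,0,0,0,1],[0,0,-1,0,0,0,1],[0,0,-1,0,0,0,1],[0,0,-0.5,0,0,0,1],[0,0,0,0,0,0,1],[0,0,0,0,0,0,1]]

```text
time: 7.45
tcp_pos: [0.4207, -0.193, 0.1727]
orientation: [[0.052, 0.999, -0.0], [0.999, -0.052, 0.0], [0.0, -0.0, -1.0]]
contact_force: [-0.1, -0.9, -3.2]
finger_gap: 0.0187
finger_force: 58.7
```

```bash
python3 st.py .4929 .1894 .16
python3 - <<'E'
from h import *
import cv2
for n in("scene","top"):
    a=viewer.grab_frame(n);h=cv2.cvtColor(a,cv2.COLOR_RGB2HSV)
    m=cv2.inRange(h,(5,170,70),(18,255,255));k,l,s,c=cv2.connectedComponentsWithStats(m)
    print(n,[(s[i].tolist(),c[i].round(1)) for i in range(1,k) if s[i][4]>60])
    np.save(f"pics/{n}.npy",a)
E
```

```text
7.45 [ 0.4207 -0.193   0.1727] yang -2.9828671831273157 z [-0.0003  0.0002 -1.    ] 0.01865711535759692 58.70792627334595 [-0.0859 -0.8883 -3.1817] [-0.43    0.1798 -0.1335  1.2579  0.      1.1928]
tool cm [38.5609  5.2161  1.2783]
scene [([213, 74, 17, 15, 109], array([221.8,  80. ])), ([239, 80, 34, 40, 343], array([252.5, 101.4]))]
top [([389, 57, 31, 30, 607], array([403.4,  73.3])), ([292, 253, 85, 25, 1090], array([333.3, 265.6]))]
```

>>> play_rows:
  steps:
    - [[1.5,0.2,0,0,0,0,1],[3,0.4,0,0,0,0,1],[4,0.5,0,0,0,0,1],[4,0.5,0,0,0,0,1],[4,0.6,0,0,0,0,1],[4,0.6,0,0,0,0,1],[4,0.6,0,0,0,0,1],[4,0.5,0,0,0,0,1],[4,0.5,0,0,0,0,1],[3,0.4,0,0,0,0,1],[2,0.3,0,0,0,0,1],[1,0.1,0,0,0,0,1]]

```text
time: 8.75
tcp_pos: [0.4926, 0.1905, 0.172]
orientation: [[0.05, 0.999, -0.001], [0.999, -0.05, -0.0], [-0.0, -0.001, -1.0]]
contact_force: [0.3, -0.4, -2.7]
finger_gap: 0.0189
finger_force: 58.7
```

>>> play_rows:
  steps:
    - [[0,0,0,0,0,1.2,1],[0,0,0,0,0,2.3,1],[0,0,0,0,0,1.2,1],[0,0,0,0,0,0,1],[0,0,0,0,0,0,1]]

```text
time: 9.25
tcp_pos: [0.4928, 0.1879, 0.173]
orientation: [[0.135, 0.991, -0.0], [0.991, -0.135, -0.0], [-0.0, -0.0, -1.0]]
contact_force: [-1.0, 0.2, -1.6]
finger_gap: 0.0189
finger_force: 58.7
```

```bash
python3 st.py .493 .189 .13
python3 - <<'E'
from h import *
import cv2
from scipy.optimize import least_squares
R=readout.sense();Rm=np.array(R["orientation"]);p=np.array(R["tcp_pos"])
for n in("scene","top"):
    a=viewer.grab_frame(n);h=cv2.cvtColor(a,cv2.COLOR_RGB2HSV)
    m=cv2.inRange(h,(5,170,70),(18,255,255));k,l,s,c=cv2.connectedComponentsWithStats(m)
    for i in range(1,k):
        if s[i][4]>60:
            pts=np.argwhere(l==i)[:,::-1].astype(np.float32);print(n,s[i].tolist(),cv2.boxPoints(cv2.minAreaRect(pts)).round(1).tolist())
    print("pred top corners of orange part (z_u=.188)",proj(n,[p+Rm@[sx*.12,sy*.01,0]+[0,0,.188+dz-p[2]] for sx in(1,-1) for sy in(1,-1) for dz in (.016,)]).round(1).tolist())
E
```

```text
9.25 [0.4928 0.1879 0.173 ] yang -7.735328216389644 z [-0.     -0.0002 -1.    ] 0.0188753524439465 58.71031701564789 [-0.9988  0.2406 -1.6489] [ 0.3643  0.3055  0.0325  1.2978 -0.0002  2.0701]
tool cm [0.1147 0.004  4.2993]
scene [294, 163, 35, 42, 394] [[292.5, 166.0], [302.3999938964844, 159.3000030517578], [330.6000061035156, 200.8000030517578], [320.70001220703125, 207.60000610351562]]
scene [343, 192, 60, 81, 1078] [[331.70001220703125, 202.39999389648438], [349.0, 189.8000030517578], [403.0, 264.29998779296875], [385.6000061035156, 276.79998779296875]]
pred top corners of orange part (z_u=.188) [[393.1, 270.4], [404.7, 264.1], [292.2, 164.3], [301.9, 160.8]]
top [389, 57, 32, 30, 667] [[383.20001220703125, 76.30000305175781], [397.20001220703125, 52.900001525878906], [424.70001220703125, 69.4000015258789], [410.70001220703125, 92.80000305175781]]
top [118, 185, 30, 19, 321] [[115.30000305175781, 196.89999389648438], [118.69999694824219, 184.39999389648438], [147.5, 192.1999969482422], [144.10000610351562, 204.6999969482422]]
top [147, 196, 59, 26, 720] [[146.8000030517578, 207.60000610351562], [150.10000610351562, 195.3000030517578], [205.8000030517578, 210.0], [202.60000610351562, 222.3000030517578]]
pred top corners of orange part (z_u=.188) [[63.4, 172.7], [58.8, 184.3], [205.9, 209.5], [202.2, 221.7]]
```

The bar is level, aligned with the tray, and its underside is at z about 0.188. The tray floor is 183 mm below that. I'll lower it, slowly at the end.

>>> play_rows:
  steps:
    - [[0,0,1,0,0,0,1],[0,0,2,0,0,0,1],[0,0,2,0,0,0,1],[0,0,2,0,0,0,1],[0,0,2,0,0,0,1],[0,0,2,0,0,0,1],[0,0,2,0,0,0,1],[0,0,1.5,0,0,0,1],[0,0,1,0,0,0,1],[0,0,0.5,0,0,0,1],[0,0,0,0,0,0,1],[0,0,0,0,0,0,1]]

```text
time: 10.55
tcp_pos: [0.4934, 0.1889, 0.0134]
orientation: [[0.134, 0.991, 0.001], [0.991, -0.134, 0.0], [0.001, 0.001, -1.0]]
contact_force: [0.4, 0.2, -2.7]
finger_gap: 0.019
finger_force: 58.8
```

>>> play_rows:
  steps:
    - [[0,0,0.4,0,0,0,1],[0,0,0.4,0,0,0,1],[0,0,0.3,0,0,0,1],[0,0,0.2,0,0,0,1],[0,0,0.2,0,0,0,1],[0,0,0,0,0,0,1],[0,0,0,0,0,0,1]]

```text
time: 11.25
tcp_pos: [0.4929, 0.1887, -0.0021]
orientation: [[0.134, 0.991, -0.0], [0.991, -0.134, -0.0], [-0.0, -0.0, -1.0]]
contact_force: [-1.3, -0.2, -2.6]
finger_gap: 0.0187
finger_force: 58.8
```

>>> play_rows:
  steps:
    - [[0,0,0.2,0,0,0,1],[0,0,0.2,0,0,0,1],[0,0,0.1,0,0,0,1],[0,0,0,0,0,0,1],[0,0,0,0,0,0,1]]

```text
time: 11.75
tcp_pos: [0.4928, 0.1887, -0.0071]
orientation: [[0.134, 0.991, -0.0], [0.991, -0.134, -0.0], [-0.0, -0.0, -1.0]]
contact_force: [-0.2, 0.0, -2.4]
finger_gap: 0.019
finger_force: 58.8
```

>>> play_rows:
  steps:
    - [[0,0,0.1,0,0,0,1],[0,0,0,0,0,0,1],[0,0,0.1,0,0,0,1],[0,0,0,0,0,0,1]]

```text
time: 12.15
tcp_pos: [0.4928, 0.1887, -0.0092]
orientation: [[0.134, 0.991, -0.0], [0.991, -0.134, -0.0], [-0.0, -0.0, -1.0]]
contact_force: [0.0, -0.0, -2.6]
finger_gap: 0.0185
finger_force: 58.8
```

>>> play_rows:
  steps:
    - [[0,0,0.1,0,0,0,1],[0,0,0,0,0,0,1],[0,0,0,0,0,0,1]]

```text
time: 12.45
tcp_pos: [0.4929, 0.1888, -0.0097]
orientation: [[0.134, 0.991, 0.0], [0.991, -0.134, 0.0], [0.0, 0.0, -1.0]]
contact_force: [-1.7, -1.0, 2.2]
finger_gap: 0.0184
finger_force: 59.3
```

The force turned upward, so the bar is on the floor. I release and retreat.

>>> play_rows:
  steps:
    - [[0,0,0,0,0,0,0.7],[0,0,0,0,0,0,0.5],[0,0,0,0,0,0,0.4],[0,0,0,0,0,0,0.4],[0,0,0,0,0,0,0.4],[0,0,-0.5,0,0,0,0.4],[0,0,-1,0,0,0,0.4],[0,0,-2,0,0,0,0.4],[0,0,-3,0,0,0,0.4],[0,0,-4,0,0,0,0.4],[0,0,-4,0,0,0,0.4],[0,0,-3,0,0,0,0.4]]

```text
time: 13.65
tcp_pos: [0.4937, 0.1891, 0.1688]
orientation: [[0.134, 0.991, 0.004], [0.991, -0.134, 0.001], [0.002, 0.004, -1.0]]
contact_force: [0.2, 0.5, -0.9]
finger_gap: 0.0515
finger_force: 0.0
```

```bash
python3 st.py
python3 - <<'E'
from h import *
import cv2
p=np.array([.4928,.1887]);x=np.array([.134,.991])
for n in("scene","top"):
    a=viewer.grab_frame(n);h=cv2.cvtColor(a,cv2.COLOR_RGB2HSV)
    m=cv2.inRange(h,(5,170,70),(18,255,255));k,l,s,c=cv2.connectedComponentsWithStats(m)
    for i in range(1,k):
        if s[i][4]>60: print(n,s[i].tolist())
    print("pred ends, floor",proj(n,[np.r_[p+sx*.12*x,.021] for sx in(1,-1)]).round(1).tolist())
    b=cv2.imread(f"pics/{n}0.png")[:,:,::-1]
    for im in(b,a):
        hh=cv2.cvtColor(np.ascontiguousarray(im),cv2.COLOR_RGB2HSV);mm=cv2.inRange(hh,(105,180,60),(125,255,255))
        k,l,s,c=cv2.connectedComponentsWithStats(mm);print("blue",[(s[i].tolist()) for i in range(1,k) if s[i][4]>150])
E
```

```text
13.65 [0.4937 0.1891 0.1688] yang -7.680842131887863 z [ 0.0038  0.0015 -1.    ] 0.05148999304792468 0.0 [ 0.2437  0.5124 -0.9088] [ 0.3657  0.3066  0.0228  1.2829 -0.      2.0706]
scene [288, 230, 84, 105, 1270]
pred ends, floor [[368.2, 330.2], [290.4, 230.3]]
blue [[201, 146, 24, 22, 174], [62, 249, 85, 118, 3657]]
blue [[62, 251, 85, 116, 3557]]
top [389, 57, 32, 30, 662]
top [119, 201, 56, 23, 513]
top [174, 216, 44, 20, 405]
pred ends, floor [[107.6, 202.4], [216.4, 230.8]]
blue [[407, 48, 18, 18, 221], [225, 50, 91, 45, 2429], [299, 193, 133, 33, 1523]]
blue [[407, 48, 18, 18, 233], [225, 50, 91, 47, 2626], [299, 193, 133, 33, 1618]]
```

The bar is on the tray floor where predicted, released with the arm well clear. The blue bar's outline is unchanged.

>>> play_rows:
  steps:
    - [[0,0,0,0,0,0,0.4],[0,0,0,0,0,0,0.4],[0,0,0,0,0,0,0.4]]

```text
time: 14.05
tcp_pos: [0.4918, 0.1883, 0.1634]
orientation: [[0.134, 0.991, -0.003], [0.991, -0.134, -0.001], [-0.002, -0.003, -1.0]]
contact_force: [-0.2, 0.0, 0.2]
finger_gap: 0.0513
finger_force: 0.0
```

```bash
python3 -c "
from rig import bot
print(bot.job_done())"
```

```text
the job is handed in; nothing more can be done
None
```

I handed the job in at about 14 s with the orange bar released flat on the tray floor, the blue bar still in its brackets and the arm clear; the hand-in returned no verdict.

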